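Return the tamper to the coffee carousel and bring the sugar round

ROBOT

A 7-joint arm with a two-finger parallel gripper is mounted at the origin on a cart in front of the work surface, level with it; the furniture and walls round the work are solid. World frame = base frame: x ahead of the robot, y to its left, z up, the work surface at z = 0. Lengths are in m, angles in rad, forces in N, time in s.
With the tool pointing down it reaches from about 0.425 to 0.825 m from the base axis. Payload 3.6 kg.
Tool frame: the origin (TCP) lies between the finger pads; the fingertips stand 14 mm ahead of it and the grasp point (between the pads) lies 5 mm behind it (robot.tcp_to_tips is the distance from the TCP to the fingertips, in m); z points along the fingers, y is the direction in which the jaws open and shut (so a half turn about z gives the same grasp; the last joint's range is limited). The gripper opens to 93 mm and grips with 3 to 60 N. Pads are 15 mm wide; open, the fingers measure 128 mm over their backs; the gripper's body (75 mm by 188 mm) begins 65 mm behind the grasp point.
Start: joints at [-1.359, 0.615, -0.013, 1.423, 0.008, 1.103, -0.04], TCP at [0.154, 0.632, 0.233] pointing down, gripper open.
Joint ranges: [-3.12, 3.12], [-0.3, 2.06], [-1.34, 1.32], [0.26, 2.42], [-1.36, 4.5], [0.01, 1.98], [-2.84, 2.84]. Speed limits (rad/s): [2.79, 2.79, 3.14, 3.14, 3.14, 3.14, 3.14].

INTERFACE

Orientations are given as a unit quaternion [x, y, z, w].
In Python, from bench import robot, optics gives the robot as it stands. Calls block until the motion is done:
- robot.move_pose(position, orientation): joint-space move of the TCP to a pose.
- robot.servo_line(position, rot=None, max_speed=0.15): straight line of the TCP; rot=None keeps the orientation; max_speed is the mean speed in m/s.
- robot.movej(angles): joint-space move.
- robot.gripper_to(opening, grip_force=None): finger opening in m; grip_force is the grip in N (None keeps the last); returns when the fingers have stopped.
- robot.pause(seconds).
- robot.solve_ik(position, orientation): joint angles nearest the present ones, or None.
- optics.grab_frame(name): name is "side" or "top" or "wrist"; returns a dict with "pixels" (384x512x3 uint8, blue, green, red), "range_z" (384x512 float32, m along the optical axis (not along the pixel's ray), 0 where there is no reading), "camera_matrix" (3x3 intrinsics, pixels), "cam_to_world" (4x4, takes a point from camera to world coordinates); the wrist camera has in their place "hand_eye" (4x4, takes a point from camera to tool coordinates, whose origin is the TCP and whose axes are the flange's). Camera axes: x right, y down, z forward; pixel columns grow to the right and rows downward; lengths in m; the calibration is good to about 2 mm. A picture is of the moment at which its call begins: read the wrist's pose just before it.
A pose or a line that the arm cannot do raises robot.PlanningError and nothing moves.
- robot.close_job(): hands the job in, once; it reports no verdict.
Readings, each from a call of its own:
- robot.read_t(): time.
- robot.read_joint_pos(): joint angles.
- robot.read_qd(): joint speeds.
- robot.read_effort(): joint torques, N m.
- robot.read_eef_pos(): TCP position.
- robot.read_tcp_rot(): TCP orientation.
- robot.read_ft_force(): force on the tool from outside, world axes, zero at the start.
- robot.read_wrist_torque(): the same for the moment, N m.
- robot.read_opening(): finger opening in m.
Only numpy, scipy, OpenCV 4.12 (cv2) and the standard library are available. Lean on these libraries where they do the work, as an engineer would, in place of code of your own. Each camera call takes 0.05 s, during which the arm holds its last target.

TASK

Get the coffee carousel ready for use: put the tamper back in the carousel's empty pocket, metal foot down and wooden handle up, and let go of it; then turn the carousel by the handle on its centre post until the black sugar canister standing on it faces the front, lined up with the pointer tab on the carousel's foot. Finish still gripping that handle, holding the turntable still; do not let go of it. The canister and the copper tumbler stay upright in their pockets, and the cup, the mug and the little bowl nearby stay where they are.

Things in the scene. Friction and masses are not known exactly. Their poses are not given: they have to be found in the camera images.
- foot: Fixed dark steel foot disc of the carousel, 200 mm wide, 10 mm high. Origin: centre of its underside, on the vertical axis. Its own -x axis is the FRONT: there a flat round-ended metal pointer tab, 26 mm wide with a thin raised line, sticks out beyond the turntable to 167 mm from the axis. It is turned up to 0.35 rad from facing the robot.
- turntable: Wooden disc 248 mm wide, top face at z = 24 mm. Turns either way, over half a turn, with light friction (0.06 N m); stays where left. Origin on the axis, at its underside (z = 12 mm). Three ring pockets, walls 14 mm high, centres 75 mm from the axis: a small empty one (inside 62 mm wide) on its -x axis, two large (83 mm) at +60 and -60 degrees from its +x, holding canister and tumbler, either way round.
- tamper_pocket (a point): Centre of the floor of the small empty pocket, 24 mm above the worktop; it turns with the turntable.
- carousel_handle: Upright wooden grip on top of the centre post, fixed to the turntable: a paddle 14 mm thick (its x axis) by 50 mm long (its y axis) by 40 mm high. Origin at the middle of the paddle, on the carousel axis, 140 mm above the worktop. Gripped across its 14 mm thickness from above it turns the turntable. Below it is a steel post 18 mm thick.
- sugar_canister: Black lidded canister, 77 mm across and 100 mm tall with a small knob on the lid (top 124 mm above the worktop), 0.4 to 1.0 kg, loose in one of the large pockets. Origin at the centre of its underside, z up. (A like canister at the back of the worktop is not meant.) This is the jar that must face the front.
- copper_tumbler: Pinkish copper cup without a handle, 72 mm across and 83 mm tall, loose in the other large pocket. Origin at the centre of its underside, z up.
- tamper: Coffee tamper standing on the worktop beside the carousel, left or right of it: round metal foot 54 mm across, wooden handle upward, 81 mm tall in all. Origin at the centre of its underside, z up. The round wooden handle is 34 mm thick at its widest, about 65 mm up, narrows downward to about 20 mm at 28 mm up, and is rounded on top. 0.25 to 0.4 kg.
- espresso_cup1: White espresso cup with one handle, 64 x 91 mm, 50 mm high, on the other side of the carousel; bystander. Origin at its underside.
- gold_bowl: Little yellow pinch bowl, 52 mm across, 18 mm high; bystander behind and left of the carousel. Origin at its underside.
- glazed_mug: Two-tone stoneware mug with a handle, 120 x 87 mm, 72 mm high; bystander on the right. Origin at its underside.
Mind the look-alikes: they are no part of the job. What is shaped like the copper_tumbler but green or purple is not meant.

How it is judged:
By the outcome, as a careful person would: the job done as asked, in the order asked, and still so for the second after the job is handed in, while the arm keeps its last pose, push and grip.
It also fails if it takes over 70 s, if anything falls off the work surface, if the arm or the gripper's body presses on something with over 40 N, if the wrist force passes 120 N, or if a joint passes its speed limit or range.

## Working session

There is one attempt and no reset: what is moved stays moved. The work goes in short steps, each a Python script; the robot and the scene stay as the last script left them, time stands still between calls to the robot, and variables do not carry over. Pictures are saved under pics/ and viewed, and the job is handed in when it is done.

```bash
mkdir -p pics; ls; cat > h.py <<'E'
import numpy as np, cv2
from bench import robot, optics
def cloud(f):
    z=f["range_z"]; K=f["camera_matrix"]; v,u=np.mgrid[:z.shape[0],:z.shape[1]]
    p=np.stack([(u-K[0,2])/K[0,0]*z,(v-K[1,2])/K[1,1]*z,z],-1)
    T=f["cam_to_world"]; w=p@T[:3,:3].T+T[:3,3]; w[z==0]=np.nan; return w
E
python3 - <<'E'
from h import *
import pickle
for n in("top","side"):
    f=optics.grab_frame(n); cv2.imwrite(f"pics/{n}0.png",f["pixels"]); pickle.dump(f,open(n+"0.pkl","wb"))
    print(n,f["camera_matrix"].round(1).tolist(),f["cam_to_world"].round(3).tolist(),(f["range_z"]==0).mean())
print(robot.read_t(),robot.read_tcp_rot())
E
```

```text
pics
top [[351.0, 0.0, 258.5], [0.0, 351.0, 188.9], [0.0, 0.0, 1.0]] [[0.002, -0.996, 0.085, 0.529], [-1.0, -0.002, 0.003, -0.015], [-0.003, -0.085, -0.996, 1.109], [0.0, 0.0, 0.0, 1.0]] 0.004119873046875
side [[473.4, 0.0, 249.1], [0.0, 473.4, 197.2], [0.0, 0.0, 1.0]] [[-0.865, -0.372, 0.338, 0.048], [-0.502, 0.665, -0.553, 0.887], [-0.018, -0.648, -0.761, 1.384], [0.0, 0.0, 0.0, 1.0]] 0.0289154052734375
0.1 [ 1.19088987e-01  9.92882918e-01 -1.14346039e-03 -1.32052107e-04]
```

View pics/top0.png

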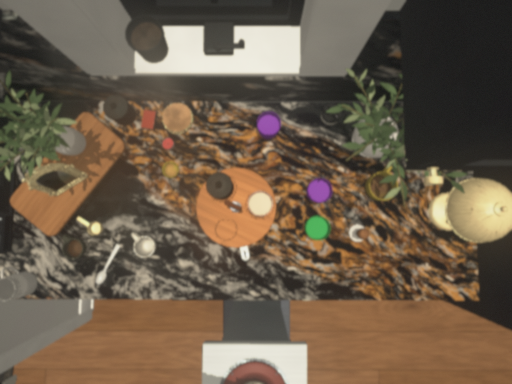

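View pics/side0.png

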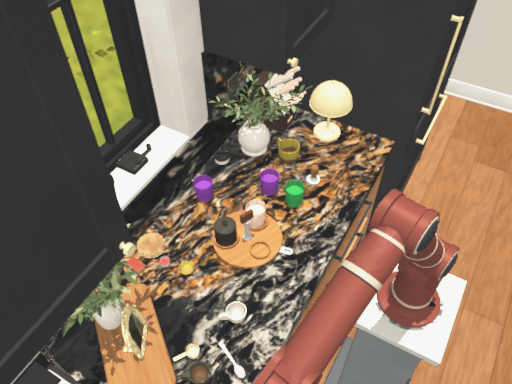

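```bash
python3 - <<'E'
from h import *
import pickle
a=cv2.imread("pics/top0.png"); cv2.imwrite("pics/c1.png",cv2.resize(a[150:280,120:400],None,fx=2.85,fy=2.85,interpolation=cv2.INTER_CUBIC))
a=cv2.imread("pics/side0.png"); cv2.imwrite("pics/c2.png",cv2.resize(a[130:330,170:350],None,fx=3,fy=3,interpolation=cv2.INTER_CUBIC))
f=pickle.load(open("top0.pkl","rb"));w=cloud(f)
for (u,v) in [(357,233),(350,230),(145,245),(172,170),(236,207),(219,186),(260,204),(245,254),(245,246),(226,229),(225,235),(380,185),(93,228)]: print(u,v,w[v,u].round(3))
E
```

```text
357 233 [ 0.488 -0.302  0.066]
350 230 [ 0.495 -0.295  0.011]
145 245 [0.447 0.341 0.009]
172 170 [0.683 0.264 0.002]
236 207 [0.56  0.049 0.161]
219 186 [0.621 0.1   0.121]
260 204 [ 0.572 -0.016  0.076]
245 254 [0.42  0.03  0.011]
245 246 [0.445 0.03  0.008]
226 229 [0.497 0.088 0.025]
225 235 [0.479 0.091 0.027]
380 185 [ 0.636 -0.395  0.002]
93 228 [nan nan nan]
```

View pics/c1.png

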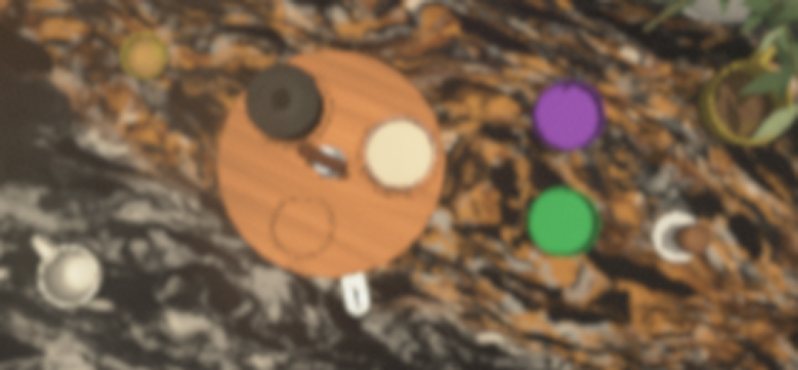

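View pics/c2.png

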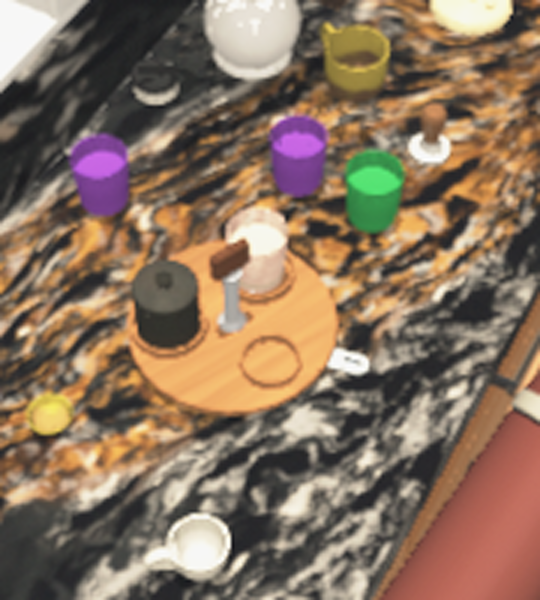

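The top view shows these candidates:
- **Tamper:** white foot and brown handle at top px (355,233), side px (313,178). It is the only object with that shape.
- **Sugar canister:** black and lidded, standing on the turntable at (219,186). The black item at (117,108) is the look-alike at the back.
- **Tumbler:** pinkish cup at (260,204). The green and purple cups are decoys.
- **Empty pocket:** (226,229).
- **Pointer tab:** (244,254).

Next I'll measure them.

```bash
cat >> h.py <<'E'
def circ(P):
    A=np.c_[2*P,np.ones(len(P))]; s=np.linalg.lstsq(A,(P**2).sum(1),rcond=None)[0]
    return s[:2],np.sqrt(s[2]+s[0]**2+s[1]**2)
def circr(P,it=4,tol=.003):
    for _ in range(it):
        c,r=circ(P); d=abs(np.hypot(*(P-c).T)-r); P=P[d<max(tol,np.percentile(d,85))]
    return c,r,len(P)
def proj(f,P):
    T=np.linalg.inv(f["cam_to_world"]); p=np.asarray(P)@T[:3,:3].T+T[:3,3]; K=f["camera_matrix"]
    return np.c_[p[:,0]/p[:,2]*K[0,0]+K[0,2],p[:,1]/p[:,2]*K[1,1]+K[1,2]]
def ray(f,uv,z):
    K=f["camera_matrix"];T=f["cam_to_world"];uv=np.atleast_2d(uv)
    d=np.c_[(uv[:,0]-K[0,2])/K[0,0],(uv[:,1]-K[1,2])/K[1,1],np.ones(len(uv))]@T[:3,:3].T
    return (T[:3,3]+d*((z-T[2,3])/d[:,2])[:,None])[:,:2]
E
cat > meas.py <<'E'
from h import *
def measure(f,tag):
    I=f["pixels"]; hsv=cv2.cvtColor(I,cv2.COLOR_BGR2HSV); w=cloud(f); x,y,z=np.moveaxis(w,-1,0)
    near=np.hypot(x-.557,y-.05)<.2
    m=((hsv[...,0]>5)&(hsv[...,0]<20)&(hsv[...,1]>110)&(hsv[...,2]>130)&near&(z>.012)&(z<.036)).astype(np.uint8)
    m=cv2.morphologyEx(m,cv2.MORPH_OPEN,np.ones((3,3)))
    c=max(cv2.findContours(m,0,cv2.CHAIN_APPROX_NONE)[0],key=cv2.contourArea); h=cv2.convexHull(c)[:,0]
    mm=np.zeros_like(m); cv2.fillPoly(mm,[h],1); cc=cv2.findContours(mm,0,cv2.CHAIN_APPROX_NONE)[0][0][:,0]
    print(tag,"table",circr(ray(f,cc.astype(float),.024)))
    # heights
    for nm,cond in {"canister top z>.09":(near&(z>.08)&(z<.13)&(hsv[...,2]<110)),
       "tumbler":near&(z>.06)&(z<.115)&(hsv[...,2]>150),"handle":near&(z>.135)&(z<.175)}.items():
        P=w[cond]; print(nm,len(P),np.median(P,0).round(4), P.min(0).round(3),P.max(0).round(3))
    P=w[near&(z>.135)&(z<.175)][:,:2]; 
    if len(P)>4:
        e=cv2.minAreaRect(P.astype(np.float32)); print("handle rect",e); U=np.linalg.svd(P-P.mean(0))[2][0]; print("long axis ang",np.arctan2(U[1],U[0]))
    t=(np.hypot(x-.42,y-.03)<.06)&(hsv[...,2]>150)&(hsv[...,1]<70)&(z<.02)
    P=w[t]; print("tab",len(P),P.mean(0),P.min(0),P.max(0))
    t=(np.hypot(x-.49,y+.3)<.07)&(z>.005); P=w[t]; print("tamper",len(P),P.min(0),P.max(0)); Q=P[P[:,2]>.045]; print(" handle",len(Q),Q.mean(0),Q.min(0),Q.max(0)); Q=P[(P[:,2]<.03)]; print(" foot",Q.mean(0),Q.min(0),Q.max(0))
E
python3 - <<'E'
from meas import *
import pickle
for n in("top","side"): measure(pickle.load(open(n+"0.pkl","rb")),n)
E
```

```text
top table (array([0.5672592 , 0.05957051]), np.float64(0.12251741261476179), 193)
canister top z>.09 520 [0.6249 0.1016 0.1085] [0.591 0.065 0.081] [0.663 0.14  0.127]
tumbler 501 [ 0.5779 -0.0157  0.0789] [ 0.54  -0.05   0.073] [0.663 0.091 0.111]
handle 95 [0.5659 0.0575 0.1592] [0.553 0.036 0.137] [0.579 0.082 0.164]
handle rect ((0.5672308206558228, 0.05919075757265091), (0.04990028217434883, 0.013899444602429867), 65.76464080810547)
long axis ang 1.1565788971339102
tab 146 [0.42317821 0.03557466 0.00648417] [ 0.38539847  0.00868269 -0.00387104] [0.44495905 0.08386807 0.01494911]
tamper 280 [ 0.4393319  -0.35216772  0.00503458] [ 0.55076535 -0.24022605  0.08460233]
 handle 113 [ 0.48831048 -0.31499563  0.07708846] [ 0.47351625 -0.33129174  0.05550516] [ 0.50280869 -0.30172953  0.08460233]
 foot [ 0.48988358 -0.30687768  0.01230508] [ 0.4393319  -0.35216772  0.00503458] [ 0.55076535 -0.24022605  0.02954572]
side table (array([0.56118202, 0.06488377]), np.float64(0.12018354445829217), 103)
canister top z>.09 357 [0.621  0.1112 0.1058] [0.586 0.071 0.081] [0.661 0.142 0.124]
tumbler 388 [ 0.5669 -0.0182  0.0817] [ 0.536 -0.055  0.06 ] [0.629 0.09  0.114]
handle 96 [0.5627 0.0634 0.1534] [0.549 0.037 0.135] [0.579 0.085 0.164]
handle rect ((0.5643922686576843, 0.06119885668158531), (0.05119890347123146, 0.01859239488840103), 65.8014907836914)
long axis ang 1.1172214815216084
tab 191 [0.41495704 0.03379882 0.00249349] [ 0.37312341 -0.01720701 -0.01230203] [0.44765497 0.08578569 0.01815614]
tamper 197 [ 0.42544118 -0.34433005  0.00506982] [ 0.55466985 -0.23520559  0.35673009]
 handle 75 [ 0.48368569 -0.3111883   0.0739538 ] [ 0.46796347 -0.33065266  0.04578416] [ 0.55466985 -0.30003859  0.35673009]
 foot [ 0.48272519 -0.30598645  0.01203116] [ 0.42544118 -0.34433005  0.00506982] [ 0.53482006 -0.23520559  0.02991546]
```

```bash
cat >> h.py <<'E'
def q(jaw): a=(jaw+np.pi/2)/2; return np.array([np.cos(a),np.sin(a),0,0])
def wr(tag):
    from scipy.spatial.transform import Rotation as R
    p=robot.read_eef_pos(); r=robot.read_tcp_rot(); f=optics.grab_frame("wrist")
    T=np.eye(4);T[:3,:3]=R.from_quat(r).as_matrix();T[:3,3]=p; f["cam_to_world"]=T@f["hand_eye"]
    import pickle; pickle.dump(f,open(tag+".pkl","wb")); cv2.imwrite(f"pics/{tag}.png",f["pixels"]); return f
E
python3 - <<'E'
from h import *
d=np.deg2rad
az=np.arctan2(-.309,.487)
p0=robot.read_eef_pos(); 
for nm,p,j in [("up",[p0[0],p0[1],.33],d(76)),("tamp",[.46,-.29,.30],az),("tampdown",[.487,-.309,.057],az),("pock",[.497,.09,.09],d(66)),("pock2",[.497,.09,.09],d(66-180)),("h0",[.566,.06,.143],d(-24)),("h1",[.566,.06,.143],d(130)),("h0b",[.566,.06,.143],d(156))]:
    s=robot.solve_ik(p,q(j)); print(nm,None if s is None else np.round(s,2))
E
```

```text
up [-1.36  0.55 -0.01  1.26  0.    1.33 -0.04]
tamp [-0.14  0.59  1.14  1.65 -0.56  1.27  0.54]
tampdown [ 0.14  0.82  0.65  1.82 -0.71  0.74  0.62]
pock [-0.26  0.6   0.06  1.99 -0.07  0.55  1.  ]
pock2 [-0.87  0.9   1.13  2.01 -1.03  0.97 -1.17]
h0 [-0.45  0.64  0.49  1.78 -0.39  0.82 -0.19]
h1 [-0.05  0.6  -0.14  1.77  0.11  0.79  2.02]
h0b [ 0.03  0.61 -0.27  1.76  0.22  0.8   2.38]
```

```bash
python3 - <<'E'
from h import *
az=np.arctan2(-.309,.487)
robot.movej([-1.36,0.55,0,1.26,0,1.33,0]); print(robot.read_eef_pos())
robot.movej([0.565,0.45,0,1.6,0,1.09,0]); print(robot.read_eef_pos())
robot.move_pose([.445,-.282,.26],q(az)); print(robot.read_eef_pos(),robot.read_joint_pos(),robot.read_t())
wr("w1")
E
```

```text
[0.15737215 0.63077271 0.33265319]
[ 0.47044648 -0.32285222  0.27482275]
[ 0.44494481 -0.28035707  0.25992064] [ 0.52617118  0.39398146 -0.00751479  1.74124647  0.00293754  1.00702262
 -0.04498954] 4.4
```

View pics/w1.png

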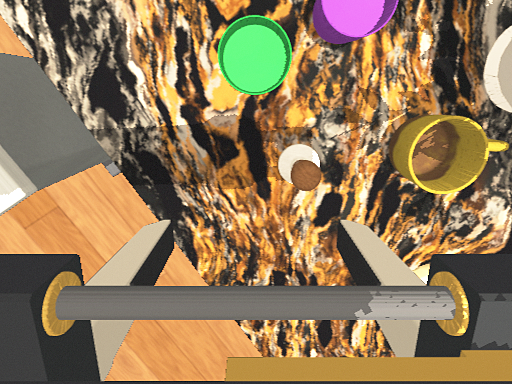

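The wrist view shows the tamper's white foot centred near (299,164) with the handle top at (306,176). The green decoy is at (255,55) and the mug at (440,155).

```bash
python3 - <<'E'
from h import *
import pickle
f=pickle.load(open("w1.pkl","rb")); w=cloud(f); I=f["pixels"];hsv=cv2.cvtColor(I,cv2.COLOR_BGR2HSV)
box=np.zeros(I.shape[:2],bool); box[135:200,265:335]=1
m=box&(w[...,2]>.005)
P=w[m]; H=P[P[:,2]>.05]; print(len(H),H.mean(0),H.min(0),H.max(0),circr(cv2.convexHull(H[:,:2].astype(np.float32))[:,0].astype(float)))
F=P[(P[:,2]<.035)]; print(len(F),np.median(F,0),F.min(0),F.max(0))
wm=(box&(hsv[...,1]<60)&(hsv[...,2]>150)).astype(np.uint8)
c=max(cv2.findContours(wm,0,cv2.CHAIN_APPROX_NONE)[0],key=cv2.contourArea);h=cv2.convexHull(c)[:,0].astype(float)
for z in(.005,.012):print(circr(ray(f,h,z)))
bm=(box&(w[...,2]>.045)).astype(np.uint8); c=max(cv2.findContours(bm,0,cv2.CHAIN_APPROX_NONE)[0],key=cv2.contourArea)[:,0].astype(float)
print("handle",circr(ray(f,c,.065)))
# carousel tab from top frame refined
f=pickle.load(open("top0.pkl","rb"));hsv=cv2.cvtColor(f["pixels"],cv2.COLOR_BGR2HSV)
b=np.zeros(hsv.shape[:2],np.uint8);b[244:264,234:256]=1
m=(b>0)&(hsv[...,1]<60)&(hsv[...,2]>150); v,u=np.nonzero(m); X=ray(f,np.c_[u,v].astype(float),.01); print("tab",len(X),X.mean(0),X.min(0),X.max(0)); mu=X.mean(0)-[.5665,.06]; print(np.degrees(np.arctan2(mu[1],mu[0])))
U=np.linalg.svd(X-X.mean(0))[2][0]; print(np.degrees(np.arctan2(U[1],U[0])))
E
```

```text
763 [ 0.48693915 -0.31617447  0.07701751] [ 0.47005493 -0.3348908   0.0556581 ] [ 0.50393443 -0.30231425  0.08305613] (array([ 0.48694115, -0.3186469 ]), np.float64(0.016484044247038154), 35)
785 [ 0.48702138 -0.30854512  0.01243648] [ 0.46035813 -0.33548641  0.00514701] [ 0.51329221 -0.29248034  0.03490086]
(array([ 0.48741073, -0.32042332]), np.float64(0.026921333117031026), 21)
(array([ 0.48739393, -0.31862531]), np.float64(0.026458184451252652), 21)
handle (array([ 0.48689239, -0.31996024]), np.float64(0.01737364807944399), 87)
tab 130 [0.42465301 0.03280057] [0.40198387 0.01779961] [0.44480586 0.06437936]
-169.14518543287883
-155.2740063188643
```

```bash
python3 - <<'E'
from h import *
x,y=.487,-.3193; az=np.arctan2(y,x)
robot.gripper_to(.06,20)
robot.move_pose([x,y,.16],q(az)); robot.servo_line([x,y,.055],max_speed=.1)
print(robot.read_eef_pos(),robot.read_ft_force())
robot.gripper_to(0.0,20); print(robot.read_opening(),robot.read_ft_force())
robot.servo_line([x,y,.16],max_speed=.12); print(robot.read_opening(),robot.read_ft_force(),robot.read_joint_pos(),robot.read_t())
wr("w2")
E
```

```text
[ 0.4874742  -0.319632    0.05570532] [ 0.00284175  0.03308156 -0.30326344]
0.03229560979091027 [ 0.42485577 -1.08696401  2.03523779]
0.03217703735896299 [ 0.05530304  1.02349822 -2.84237123] [ 5.43276288e-01  5.88763951e-01 -7.67083148e-04  1.71656455e+00
  5.50248908e-04  8.38449366e-01 -3.80366578e-02] 8.5083
```

View pics/w2.png

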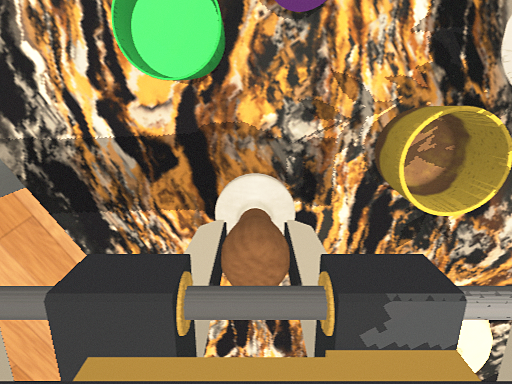

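The tamper is held upright, with its foot at px (256,205) below the pads. Next is a picture of the carousel from the right.

```bash
python3 - <<'E'
from h import *
x,y=.487,-.3193
robot.servo_line([x,y,.30],max_speed=.25)
robot.move_pose([.53,-.08,.34],q(np.deg2rad(-5))); print(robot.read_joint_pos(),robot.read_t())
wr("w3")
E
```

```text
[ 0.22627543  0.3511127  -0.16345496  1.57554381  0.06212716  1.22151486
 -0.04035977] 10.2417
```

View pics/w3.png

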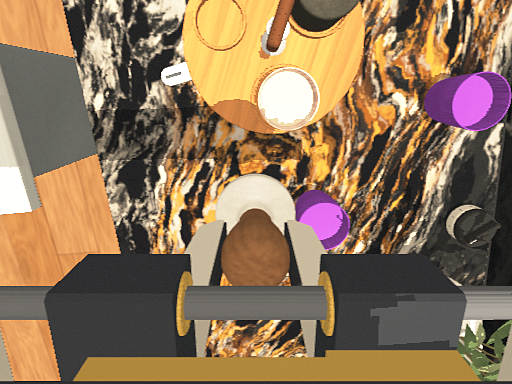

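The carousel is in view: the pocket ring is at (220,23), the tab at (175,75), the tumbler at (288,98) and the post's flat at (275,38).

```bash
python3 - <<'E'
from h import *
import pickle
f=pickle.load(open("w3.pkl","rb")); w=cloud(f); I=f["pixels"];hsv=cv2.cvtColor(I,cv2.COLOR_BGR2HSV); z=w[...,2]
# pocket ring by height
b=np.zeros(z.shape,bool); b[0:60,185:255]=1
P=w[b&(z>.031)&(z<.045)]; print("ring",len(P),np.median(P[:,2]),circr(P[:,:2]))
b=np.zeros(z.shape,bool); b[60:135,250:325]=1
P=w[b&(z>.095)&(z<.118)]; print("tumbler",len(P),circr(cv2.convexHull(P[:,:2].astype(np.float32))[:,0].astype(float)))
m=((hsv[...,0]>5)&(hsv[...,0]<25)&(hsv[...,1]>90)&(hsv[...,2]>90)&(z>.015)&(z<.032)).astype(np.uint8); m[140:]=0
m=cv2.morphologyEx(m,cv2.MORPH_OPEN,np.ones((3,3))); c=max(cv2.findContours(m,0,cv2.CHAIN_APPROX_NONE)[0],key=cv2.contourArea);h=c[:,0].astype(float)
h=h[h[:,1]>2]; X=ray(f,h,.024); d=np.hypot(*(X-[.5665,.06]).T); X=X[abs(d-.124)<.01]; print("table",circr(X))
b=np.zeros(z.shape,bool); b[55:95,155:195]=1
m=(b&(hsv[...,1]<50)&(hsv[...,2]>120)).astype(np.uint8); n,l,s,_=cv2.connectedComponentsWithStats(m); k=1+np.argmax(s[1:,4]); 
c=cv2.findContours((l==k).astype(np.uint8),0,cv2.CHAIN_APPROX_NONE)[0][0]; mm=np.zeros_like(m); cv2.fillPoly(mm,[c],1)
v,u=np.nonzero(mm); print(s[k],np.median(z[mm>0])); X=ray(f,np.c_[u,v].astype(float),.01)
U,S,V=np.linalg.svd(X-X.mean(0)); print("tab",X.mean(0),V[0],np.degrees(np.arctan2(V[0,1],V[0,0])),(X-X.mean(0))@V[0]@np.ones(1) if 0 else np.ptp((X-X.mean(0))@V.T,axis=0))
for c in([.5665,.06],[.565,.0605]):
  mu=X.mean(0)-c; print(np.degrees(np.arctan2(mu[1],mu[0])),"far",np.hypot(*(X-c).T).max())
cv2.imwrite("pics/tab.png",cv2.resize(I[50:105,150:205],None,fx=8,fy=8,interpolation=0))
E
```

```text
ring 468 0.03748972591361588 (array([0.498047  , 0.08770888]), np.float64(0.03257635093069568), 468)
tumbler 490 (array([ 0.57428383, -0.01654516]), np.float64(0.03571101296970513), 53)
table (array([0.56667623, 0.05747679]), np.float64(0.12203654440647044), 176)
[161  62  31  24 503] nan
tab [0.42548674 0.0305236 ] [-0.98511971 -0.17186957] -170.1034626177783 [0.04073952 0.02724351]
-168.19330620260232 far 0.1654893602842063
-167.8735594966324 far 0.16413380437889702
```

View pics/tab.png

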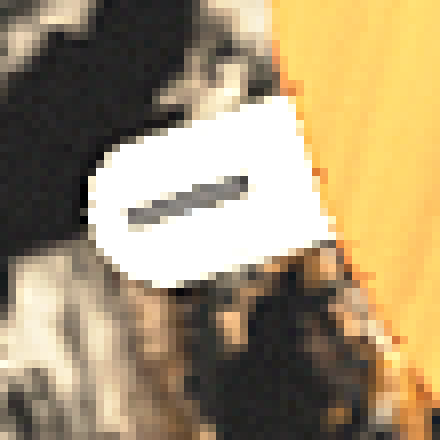

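```bash
python3 - <<'E'
from h import *
x,y=.498,.0883; j=np.deg2rad(66.3)
robot.move_pose([x,y,.25],q(j)); print(robot.read_joint_pos(),robot.read_eef_pos())
robot.servo_line([x,y,.125],max_speed=.15); print(robot.read_eef_pos(),robot.read_ft_force(),robot.read_opening(),robot.read_t())
wr("w4")
f=optics.grab_frame("side");cv2.imwrite("pics/s4.png",cv2.resize(f["pixels"][180:310,190:330],None,fx=4,fy=4))
E
```

```text
[ 0.11336037  0.40582016 -0.46577246  1.79730601  0.21632835  0.98812814
  0.7115003 ] [0.49926886 0.08569727 0.25013514]
[0.49898895 0.08824238 0.12583278] [-0.18786885 -0.75981948 -2.76447502] 0.032888497452713876 12.0667
```

View pics/w4.png

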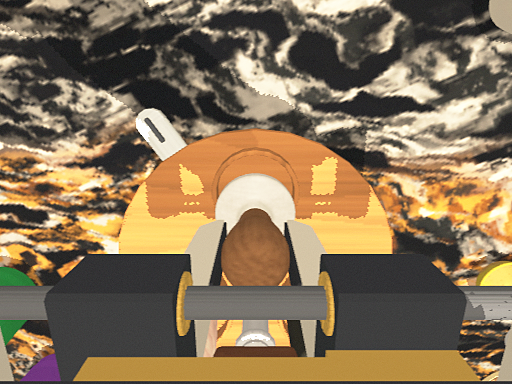

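View pics/s4.png

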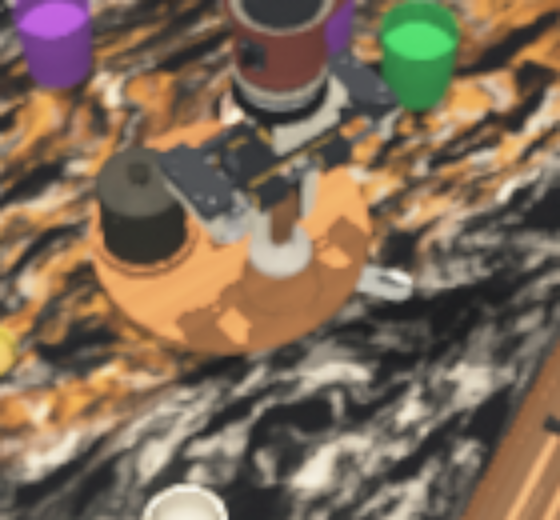

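The foot (centre about 256) lines up with the ring (213–297) across the jaws. I'll check the radial direction by fitting the visible ring arc and the foot.

```bash
python3 - <<'E'
from h import *
import pickle
f=pickle.load(open("w4.pkl","rb")); w=cloud(f); z=w[...,2]; I=f["pixels"];hsv=cv2.cvtColor(I,cv2.COLOR_BGR2HSV)
b=np.zeros(z.shape,bool); b[140:215,205:305]=1
P=w[b&(z>.033)&(z<.043)]
from scipy.optimize import least_squares
s=least_squares(lambda c:np.hypot(*(P[:,:2]-c).T)-.0325,[.498,.088],loss="soft_l1",f_scale=.002); print("ring",len(P),s.x,circr(P[:,:2]))
P=w[b&(z>.055)&(z<.095)&(hsv[...,1]<60)]; print("foot",len(P),np.median(P[:,2]))
h=cv2.convexHull(P[:,:2].astype(np.float32))[:,0].astype(float)
from numpy.linalg import norm
u=np.array([np.cos(np.deg2rad(156.3)),np.sin(np.deg2rad(156.3))]); t=np.array([-u[1],u[0]])
print("foot far edge along u minus 27:",(P[:,:2]@u).max()-.027,"t mid",((P[:,:2]@t).max()+(P[:,:2]@t).min())/2,"ring",s.x@u,s.x@t, "tcp", np.array([.49899,.08824])@u,np.array([.49899,.08824])@t)
E
```

```text
ring 831 [0.49747221 0.08832467] (array([0.4974606 , 0.08832786]), np.float64(0.03253104556896916), 831)
foot 2449 0.08315382502611707
foot far edge along u minus 27: -0.4219841133046406 t mid -0.28112096057439906 ring -0.4200147918448759 -0.2808334444683332 tcp -0.42143860563838575 -0.2813659883098403
```

```bash
python3 - <<'E'
from h import *
x,y=.4962,.0888
robot.servo_line([x,y,.092],max_speed=.1); print(robot.read_eef_pos(),robot.read_ft_force())
for z in (.086,.083,.0805,.0795,.0785,.0775):
    robot.servo_line([x,y,z],max_speed=.04); F=robot.read_ft_force(); print(z,robot.read_eef_pos(),F)
    if F[2]>2: break
print(robot.read_t())
E
```

```text
[0.4964285  0.08896756 0.09220815] [ 0.50376086 -0.44271751 -3.14546012]
0.086 [0.49625559 0.08875115 0.08607533] [-0.12840536  0.32874277 -2.80364634]
0.083 [0.49609819 0.08875235 0.08289553] [ 0.70181463 -0.34070288 -2.22107362]
0.0805 [0.49604286 0.08876658 0.08031608] [-0.07775511  0.19330294 -3.77923271]
0.0795 [0.49617025 0.08881468 0.07946814] [-0.41603488 -0.457242   -2.69995411]
0.0785 [0.49639682 0.08903106 0.07911756] [-1.01654158  0.42850428  3.08214236]
13.95
```

It made contact at the floor height (TCP 0.079). Releasing and retreating.

```bash
python3 - <<'E'
from h import *
robot.gripper_to(.06); print(robot.read_opening(),robot.read_ft_force())
p=robot.read_eef_pos(); robot.servo_line([p[0],p[1],.20],max_speed=.15)
robot.move_pose([.53,-.08,.34],q(np.deg2rad(-5))); print(robot.read_t(),robot.read_joint_pos())
f=wr("w5"); w=cloud(f);z=w[...,2]
b=np.zeros(z.shape,bool); b[0:60,185:255]=1
P=w[b&(z>.031)&(z<.045)]; print("ring",circr(P[:,:2]))
m=(np.hypot(w[...,0]-.498,w[...,1]-.088)<.05)&(z>.085)&(z<.12); P=w[m]; print("tamper top",len(P),P.mean(0),P.max(0))
b=np.zeros(z.shape,bool); b[60:135,250:325]=1
P=w[b&(z>.095)&(z<.118)]; print("tumbler",len(P),circr(cv2.convexHull(P[:,:2].astype(np.float32))[:,0].astype(float)))
E
```

```text
0.05971196877056608 [-0.16876082 -0.33956955 -0.57948775]
16.4667 [ 0.20610708  0.35021818 -0.14293042  1.57791224  0.05078141  1.22031933
 -0.02964886]
ring (array([0.49746646, 0.0887707 ]), np.float64(0.02953245607557326), 655)
tamper top 797 [0.497258   0.08578675 0.10149453] [0.5130783  0.10169648 0.10634943]
tumbler 497 (array([ 0.57408885, -0.01642974]), np.float64(0.03571962385975259), 48)
```

View pics/w5.png

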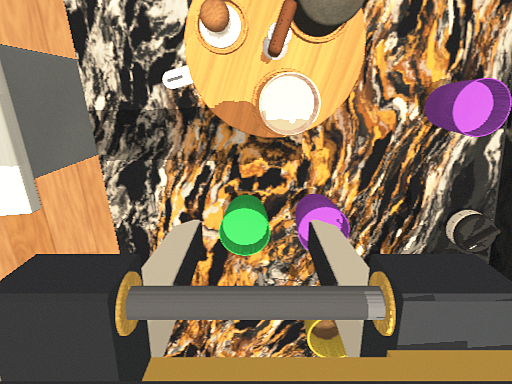

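The tamper now stands in the pocket with its handle up (px (216,18), top at 0.105). Next is the carousel handle. I'll check IK through the whole turn first.

```bash
python3 - <<'E'
from h import *
c=[.5667,.0585]
robot.move_pose([*c,.26],q(np.deg2rad(-23.7))); print(robot.read_joint_pos(),robot.read_eef_pos())
robot.servo_line([*c,.19],max_speed=.15); print(robot.read_joint_pos(),robot.read_eef_pos(),robot.read_t())
for a in(-23.7,10,50,90,131): print(a,np.round(robot.solve_ik([*c,.142],q(np.deg2rad(a))),2))
f=wr("w6"); w=cloud(f);m=(w[...,2]>.14)&(w[...,2]<.168)&(np.hypot(w[...,0]-c[0],w[...,1]-c[1])<.05);print(m.sum(), cv2.minAreaRect(w[m][:,:2].astype(np.float32)))
f=optics.grab_frame("side");cv2.imwrite("pics/s6.png",cv2.resize(f["pixels"][170:310,190:330],None,fx=4,fy=4))
E
```

```text
[-0.06730459  0.46529434 -0.11307756  1.62167853  0.05935023  1.05917739
 -0.60957834] [0.56650222 0.05802255 0.25960219]
[-0.06922414  0.5354955  -0.10846712  1.71408415  0.07152159  0.89377214
 -0.62273482] [0.56754962 0.05740564 0.19108424] 17.8333
-23.7 [-0.07  0.6  -0.1   1.77  0.08  0.78 -0.63]
10 [ 0.02  0.61 -0.25  1.76  0.2   0.8  -0.16]
50 [ 0.14  0.63 -0.44  1.76  0.35  0.83  0.4 ]
90 [ 0.25  0.67 -0.63  1.76  0.49  0.88  0.97]
131 [ 0.35  0.73 -0.82  1.75  0.64  0.95  1.55]
1667 ((0.5669294595718384, 0.05914444476366043), (0.048743296414613724, 0.014008295722305775), 66.08621215820312)
```

View pics/w6.png

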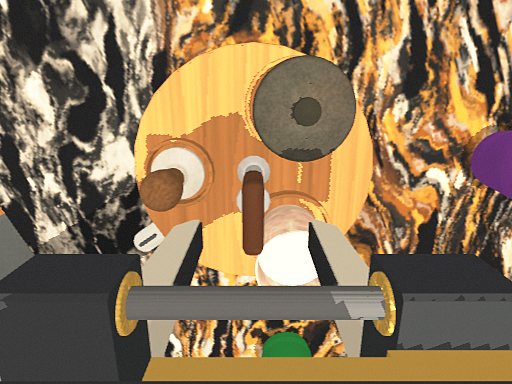

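View pics/s6.png

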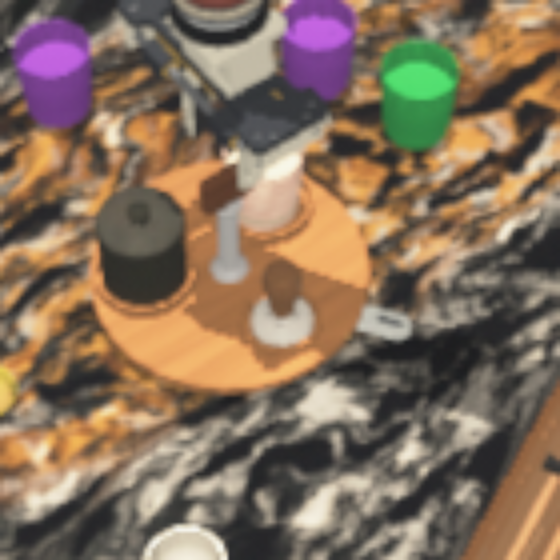

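The handle is at px (254,212), centred between the fingers, with its centre at (0.567,0.059). I'll descend and grip.

```bash
python3 - <<'E'
from h import *
c=[.5667,.0590]
robot.servo_line([*c,.143],rot=q(np.deg2rad(-23.9)),max_speed=.08); print(robot.read_eef_pos(),robot.read_ft_force())
robot.gripper_to(0,30); print(robot.read_opening(),robot.read_eef_pos(),robot.read_ft_force(),robot.read_wrist_torque(),robot.read_t())
E
```

```text
[0.56705665 0.05908266 0.14328014] [-0.3578917  -0.45827625  0.26491276]
0.013841845616779066 [0.56671521 0.05897711 0.14302401] [-0.01088995 -0.51985017 -0.16505752] [-0.10120117  0.11716154 -0.03146024] 19.4667
```

```bash
python3 - <<'E'
from h import *
c=[.5667,.0590]
for a in (-19,-9,1):
    robot.servo_line([*c,.143],rot=q(np.deg2rad(a)),max_speed=.1); print(a,robot.read_t(),robot.read_eef_pos(),robot.read_ft_force(),robot.read_wrist_torque()[2],robot.read_opening())
E
```

```text
-19 19.7167 [0.56665088 0.05888273 0.14302883] [-0.58309498 -0.11823956  1.52422308] -0.4520892784513959 0.013479897986603966
-9 20.0417 [0.56659839 0.05890507 0.14303718] [-2.22008319  0.3471778   0.73703201] 0.2097257926219653 0.014061204705206042
1 20.3667 [0.56652706 0.05894496 0.14300526] [-1.64949073  0.25134197  1.27774861] -0.011007408757795201 0.014043795735246134
```

```bash
python3 - <<'E'
from h import *
c=[.5667,.0590]
for a in (21,41,61,81,101,121):
    robot.servo_line([*c,.143],rot=q(np.deg2rad(a)),max_speed=.1); F=robot.read_ft_force(); print(a,robot.read_t(),robot.read_eef_pos().round(4),F.round(1),robot.read_wrist_torque()[2].round(2),robot.read_opening())
    if np.linalg.norm(F)>25: break
print(robot.read_joint_pos())
wr("w7")
for n in("side","top"):
    f=optics.grab_frame(n); import pickle; pickle.dump(f,open(n+"7.pkl","wb"))
    I=f["pixels"]; cv2.imwrite(f"pics/{n}7.png",cv2.resize(I[170:310,190:330] if n=="side" else I[140:280,160:320],None,fx=4,fy=4))
E
```

```text
21 20.8667 [0.5664 0.0589 0.143 ] [-1.9  0.3  2.2] -0.01 0.01370347218069737
41 21.3667 [0.5663 0.0589 0.143 ] [-2.7 -1.   3.3] -0.03 0.013860070452265937
61 21.8667 [0.5662 0.0588 0.143 ] [-4.1 -1.5  4.7] 0.02 0.01369497065855434
81 22.3667 [0.5662 0.0587 0.143 ] [-4.9 -1.8  4.9] 0.02 0.014038962968172267
101 22.8667 [0.5662 0.0585 0.143 ] [-3.2 -2.   6. ] -0.01 0.013590191729920771
121 23.3667 [0.5662 0.0584 0.143 ] [-4.3 -2.7  5.7] -0.0 0.013827700459027575
[ 0.34239938  0.71934076 -0.80698132  1.75259736  0.62640032  0.94873482
  1.38636019]
```

View pics/w7.png

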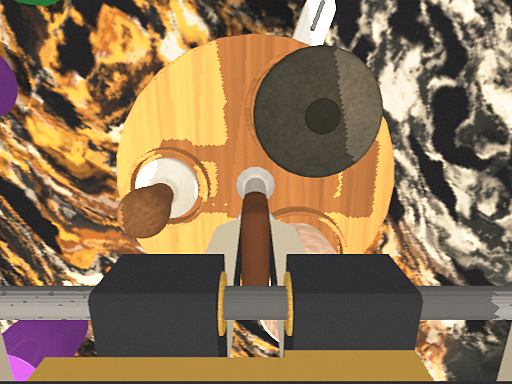

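View pics/side7.png

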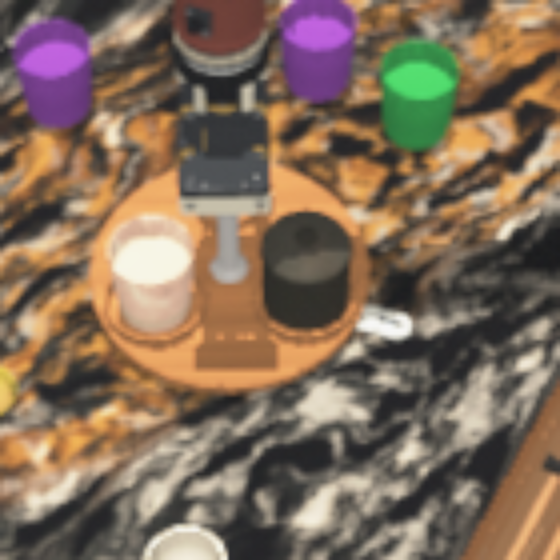

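View pics/top7.png

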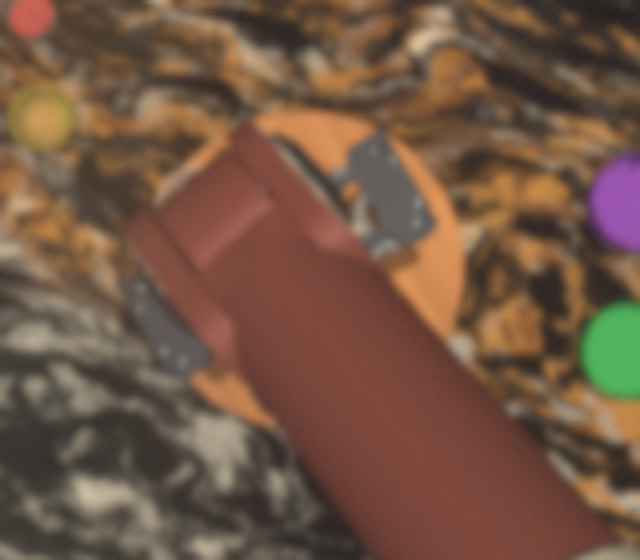

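The canister is about 10° short of the tab. In the wrist view the knob is at (322,116) and the tab at (317,20). I'll measure the remaining angle in this view.

```bash
cat > m7.py <<'E'
from h import *
import pickle,sys
def go(tag):
    f=pickle.load(open(tag+".pkl","rb")); w=cloud(f); z=w[...,2]; I=f["pixels"];hsv=cv2.cvtColor(I,cv2.COLOR_BGR2HSV)
    A=np.array([.5667,.0588]); d=np.hypot(w[...,0]-A[0],w[...,1]-A[1])
    ang=lambda P,c:np.degrees(np.arctan2(P[1]-c[1],P[0]-c[0]))%360
    m=((hsv[...,0]>5)&(hsv[...,0]<25)&(hsv[...,1]>90)&(z>.017)&(z<.03)&(d<.14)).astype(np.uint8); m[250:]=0
    m=cv2.morphologyEx(m,cv2.MORPH_OPEN,np.ones((3,3))); v=np.vstack([c[:,0] for c in cv2.findContours(m,0,cv2.CHAIN_APPROX_NONE)[0]]).astype(float)
    X=ray(f,v,.024); X=X[abs(np.hypot(*(X-A).T)-.124)<.006]; c,r,n=circr(X); print("table",c,r,n)
    m=(hsv[...,1]<50)&(hsv[...,2]>140); v,u=np.nonzero(m); X=ray(f,np.c_[u,v].astype(float),.01); e=X-A
    k=(np.hypot(*e.T)>.126)&(np.hypot(*e.T)<.172)&(abs(np.degrees(np.arctan2(e[:,1],e[:,0]))%360-190.5)<8)
    mm=np.zeros(z.shape,np.uint8); mm[v[k],u[k]]=1; n,l,s,_=cv2.connectedComponentsWithStats(mm); kk=1+np.argmax(s[1:,4]); v,u=np.nonzero(l==kk); X=ray(f,np.c_[u,v].astype(float),.01); print("tab",s[kk],X.mean(0),np.hypot(*(X-A).T).max(),"ang",ang(X.mean(0),A),ang(X.mean(0),c))
    blk=(d>.03)&(d<.125)&(z>.092)&(z<.13)&(hsv[...,1]<110)&(hsv[...,2]<140)
    can=None; P=w[blk]; mm=blk.astype(np.uint8); n,l,s,ce=cv2.connectedComponentsWithStats(mm); kk=1+np.argmax(s[1:,4]); P=w[l==kk]
    zl=np.median(P[:,2]); h=cv2.convexHull(P[:,:2].astype(np.float32))[:,0].astype(float); cc,cr=cv2.minEnclosingCircle(h.astype(np.float32)); can=circr(h); print("lid",s[kk],zl,can,cc,cr,"ang",ang(can[0],A),ang(can[0],c))
    kn=P[P[:,2]>zl+.006]; print("knob",len(kn),kn.mean(0) if len(kn) else 0, ang(kn.mean(0),A) if len(kn) else 0)
    b=(d>.03)&(d<.12)&(z>.033)&(z<.042)
    n,l,s,ce=cv2.connectedComponentsWithStats(b.astype(np.uint8))
    for kk in range(1,n):
        if s[kk,4]>150: P=w[l==kk]; R=circr(P[:,:2]); print(" ring",s[kk],R,"ang",ang(R[0],A))
go(sys.argv[1])
E
python3 m7.py w7; python3 m7.py w3|head -2; python3 m7.py w6; python3 -c "
from h import *
r=robot.read_tcp_rot();print(2*np.degrees(np.arctan2(r[1],r[0]))-90)"
```

```text
table [0.56621136 0.05743042] 0.12149797879401085 464
tab [ 292    0   44   46 1355] [0.42682532 0.03118779] 0.16255512576880166 ang 191.16699558724255 190.66243519589614
lid [  254    45   129   132 13233] 0.10785221005943774 (array([0.49149175, 0.05614988]), np.float64(0.037887751295864816), 59) (0.49143943190574646, 0.0561821274459362) 0.038310300558805466 ang 182.0181012067398 180.98183378177467
knob 1028 [0.49182923 0.05534851 0.12031392] 182.63942643476483
 ring [245  50  50 104 588] (array([0.49206736, 0.05666451]), np.float64(0.043675213701782685), 588) ang 181.63897571628235
 ring [126 149  83  79 995] (array([ 0.6050026 , -0.00631203]), np.float64(0.03261893378876934), 995) ang 300.46646174432874
 ring [ 135  159   63   59 1780] (array([ 0.60571585, -0.0073003 ]), np.float64(0.021567727987955455), 929) ang 300.5513250401057
 ring [274 209  73  45 500] (array([0.60037229, 0.12248592]), np.float64(0.041062917823685104), 500) ang 62.13350785708668
table [0.5663344  0.05724953] 0.12167063193335304 310
tab [161  62  30  24 460] [0.42517914 0.03039984] 0.16543134889138164 ang 191
[... 305 characters left out ...]
021324918), 58) (0.6276578307151794, 0.10214637964963913) 0.03817432001233101 ang 35.57780214065062 35.577732844193235
knob 637 [0.62684328 0.10268425 0.12035769] 36.116799757152016
 ring [245  56  51  91 468] (array([0.62747799, 0.10188505]), np.float64(0.043797731549798595), 468) ang 35.33253441932771
 ring [142 139  71  68 729] (array([0.49865511, 0.08910752]), np.float64(0.03257075129410603), 729) ang 155.99158132943785
 ring [ 150  148   54   51 1265] (array([0.49725078, 0.08929352]), np.float64(0.021833164348753695), 659) ang 156.29485328934123
 ring [269 192  62  32 333] (array([ 0.57621897, -0.0136467 ]), np.float64(0.04076902503778569), 333) ang 277.48537271634643
120.87898151763801
```

In w7's own frame the tab is at 190.7°, the canister at 181.0° and its pocket at 180.7°. So about 9.9° of turn is left.

```bash
python3 - <<'E'
from h import *
robot.servo_line([.5667,.0590,.143],rot=q(np.deg2rad(130.85)),max_speed=.1)
robot.pause(.3)
r=robot.read_tcp_rot();print(2*np.degrees(np.arctan2(r[1],r[0]))-90,robot.read_t(),robot.read_ft_force(),robot.read_opening(),robot.read_joint_pos())
wr("w8")
f=optics.grab_frame("side"); cv2.imwrite("pics/s8.png",cv2.resize(f["pixels"][170:330,170:340],None,fx=3.5,fy=3.5))
E
python3 m7.py w8
```

```text
130.72426988329826 24.1417 [-4.76867325 -2.54555409  5.5496631 ] 0.014173920968642695 [ 0.36436531  0.73498984 -0.85135874  1.75171037  0.65987879  0.96805954
  1.5281308 ]
table [0.5664473  0.05744016] 0.12156629354989902 463
tab [ 318    6   46   46 1208] [0.42198855 0.0290291 ] 0.16518138732222573 ang 191.62503718419296 191.1264946928219
lid [  254    45   129   132 13245] 0.107873834473174 (array([0.49293183, 0.0433316 ]), np.float64(0.03783945921136552), 65) (0.4928581714630127, 0.04331164062023163) 0.03816704824566841 ang 191.84272979159036 190.8637031214259
knob 1022 [0.49341834 0.04262861 0.12039824] 192.44426954730585
 ring [245  49  52 106 596] (array([0.4933402 , 0.04416939]), np.float64(0.043849458497350974), 596) ang 191.27887269136684
 ring [ 126  148   83   79 1009] (array([0.61532418, 0.00112155]), np.float64(0.03254935418401254), 1009) ang 310.13161558820207
 ring [ 135  158   62   60 1797] (array([6.16321328e-01, 3.60816196e-04]), np.float64(0.021580200999098027), 937) ang 310.33493768663357
 ring [274 209  73  45 484] (array([0.58883639, 0.12723736]), np.float64(0.04101567750888897), 484) ang 72.07595641415965
```

View pics/w8.png

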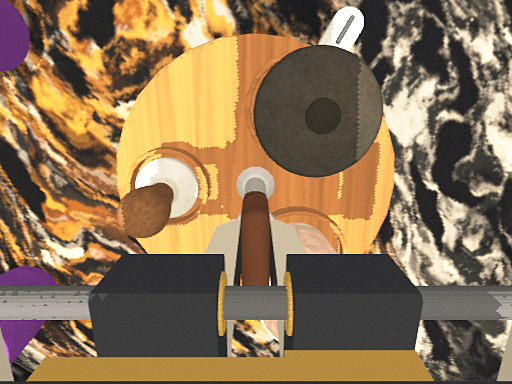

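View pics/s8.png

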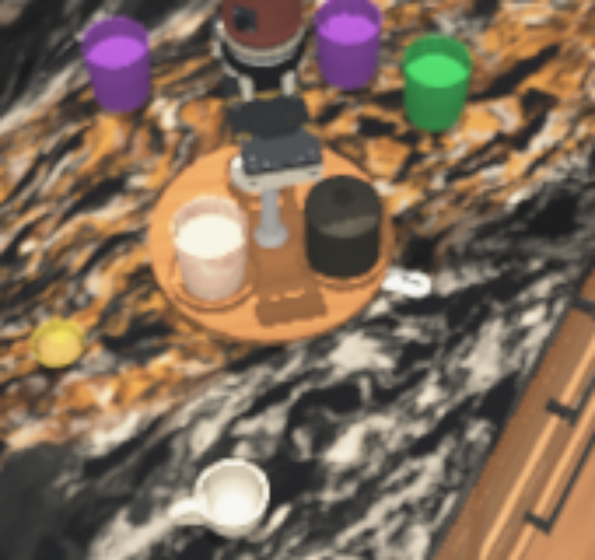

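The canister, at 190.9°, now faces the tab, measured at 190.6–191.1°. The cup at (236,312) and bowl at (187,268) are at their original side-view pixels. The jaws hold the handle at 14 mm opening, so I'm handing in.

```bash
python3 -c "
from bench import robot
print(robot.read_opening(),robot.read_t()); print(robot.close_job())"
```

```text
0.013736510950757416 24.2417
the job is handed in; nothing more can be done
None
```

The job is done and handed in at 24.2 s, with the gripper still holding the carousel handle. The system gives no verdict, so the results below are my own checks.

- **Tamper:** I set it foot down in the empty pocket and let go. In the last picture it still stands upright inside its ring. Its top had measured about 105 mm after release, as expected.
- **Carousel:** I turned it about 154° by the centre handle.
    - **Alignment:** the canister ended at 190.9° and its pocket at 190.3–190.5°. The pointer tab measured 190.6–191.1°, so the alignment is good to about half a degree.
    - **Disagreement:** the carousel's centre came out up to 2 mm apart between views. That shifts the absolute angles by about 1°, so I compared angles within single wrist views.
- **Grip and forces:** the jaws read 13.7 mm on the 14 mm paddle. The wrist force readings I took stayed under about 10 N.
- **Other items:** the canister and tumbler are upright in their pockets, and the cup and bowl have not moved in the side view. I did not measure the mug again at the end, but the arm did not go near it after the tamper was picked up.

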